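Hang the arch gauges on the carver's hook, largest first

TASK

Hang the three arch gauges from the rack on the one hook by the eyes in their handles, largest first: large at the back, then medium, then small. Before letting go of each, press it firmly home with about 10 to 15 N (never above 25 N) against the buffer or the gauge behind it, so that the handles sit snug one against the other. Leave all three hanging at rest, without jamming or banging them against the hook, and leave the glue bottle, tape measure and turned piece alone.

Things in the scene. Friction and masses are not known exactly. Their poses are not given: they have to be found in the camera images.
- hook: Fixed bench stand with one hook. Origin on the table under the buffer's front face; z up. Steel base plate (120 x 130 mm, 12 mm high) and post (36 mm wide, 224 mm high) stand on its +x side; the hook arm points to -x, roughly towards the robot. Friction on the arm is high: a gauge pushed down on it drags and binds with several newtons, so while sliding it back bear only lightly on the arm.
- hook_stop (a point): Centre of the buffer's front face, on the axis of the hook arm, 200 mm above the table; axes as hook. The arm is a rigid level steel bar, 10 x 10 mm, running from here 118 mm along -x, where its round end (10 mm thick) turns up at 45 degrees to keep the gauges on: its highest point is 15 mm above the arm's axis, its farthest 133 mm from the buffer. Nothing stands above the arm.
- buffer: Round cork-faced buffer at the root of the hook arm, 36 mm across, 10 mm thick, hard, fixed to the hook. Origin at the centre of its front face (the same point as hook_stop), which faces -x; axes as hook.
- rack: Fixed wooden rack on the table (160 x 185 mm, base 12 mm high) with three slots along its y axis, at x = -50, 0 and +50 mm of its own frame; origin under its centre. Slots are 12 mm wide between slats that rise 26 mm above the base. One gauge stands upright in each slot, in any order; lift it straight up at least 30 mm to free it.
- large: The large gauge: a plywood arch 144 mm wide (along its y), 87 mm high and 10 mm thick (along its x), standing on its two legs, with a blue block handle on top: 30 mm wide (y), 28 mm thick (x), from 83 to 162 mm above the origin. Origin at the underside of the legs, midway; z up. About 160 g (varies). Front and back are alike.
- large_eye (a point): Centre of the slot-shaped eye that passes right through the blue handle along x: 13 mm wide (y), 26 mm high (z), 108 mm above the gauge's origin. Hung up, the eye's top edge rests on the arm and this point is 8 mm below the arm's axis. Home, the handle's 28 mm thickness bears on the buffer or on the handle of the gauge behind: this point then lies 14 mm in front of the buffer.
- large_grip (a point): Point to grasp, in the solid upper part of the blue handle, 144 mm above the gauge's origin (36 mm above the eye's centre, 18 mm below the handle's top); grip across its 30 mm width (y) from above.
- medium: The medium gauge: a plywood arch 116 mm wide (along its y), 73 mm high and 10 mm thick (along its x), standing on its two legs, with a yellow block handle on top: 30 mm wide (y), 28 mm thick (x), from 69 to 148 mm above the origin. Origin at the underside of the legs, midway; z up. About 130 g (varies). Front and back are alike.
- medium_eye (a point): Centre of the slot-shaped eye that passes right through the yellow handle along x: 13 mm wide (y), 26 mm high (z), 94 mm above the gauge's origin. Hung up, the eye's top edge rests on the arm and this point is 8 mm below the arm's axis. Home, the handle's 28 mm thickness bears on the buffer or on the handle of the gauge behind: this point then lies 42 mm in front of the buffer.
- medium_grip (a point): Point to grasp, in the solid upper part of the yellow handle, 130 mm above the gauge's origin (36 mm above the eye's centre, 18 mm below the handle's top); grip across its 30 mm width (y) from above.
- small: The small gauge: a plywood arch 88 mm wide (along its y), 59 mm high and 10 mm thick (along its x), standing on its two legs, with a red block handle on top: 30 mm wide (y), 28 mm thick (x), from 55 to 134 mm above the origin. Origin at the underside of the legs, midway; z up. About 100 g (varies). Front and back are alike.
- small_eye (a point): Centre of the slot-shaped eye that passes right through the red handle along x: 13 mm wide (y), 26 mm high (z), 80 mm above the gauge's origin. Hung up, the eye's top edge rests on the arm and this point is 8 mm below the arm's axis. Home, the handle's 28 mm thickness bears on the buffer or on the handle of the gauge behind: this point then lies 70 mm in front of the buffer.
- small_grip (a point): Point to grasp, in the solid upper part of the red handle, 116 mm above the gauge's origin (36 mm above the eye's centre, 18 mm below the handle's top); grip across its 30 mm width (y) from above.
- glue: Bystander: white glue bottle, 56 mm across, 150 mm high, orange cap; origin under its centre.
- tape: Bystander: black tape measure, 65 x 60 x 34 mm; origin under its centre.
- pawn: Bystander: turned wooden piece, 52 mm across, 80 mm high; origin under its centre.
Things that resemble listed ones, but are neither listed nor needed, are in the scene too. Leave any green look-alike of the medium alone. What is shaped like the small but turquoise is not meant.

How it is judged:
On the way, in this order (a step that is already met when the one before it is completed fails the run):
1. the large gauge hangs on the arm and is pressed home with more than 6 N against what is behind it (x of large_eye in the frame of hook_stop above -0.0165 m and y of large_eye in the frame of hook_stop between -0.006 and 0.006 m and z of large_eye in the frame of hook_stop between -0.013 and -0.004 m and angle between large's own z axis and vertical below 0.2 rad and contact force between large and buffer above 6 N), for 0.1 s.
2. the large gauge is let go and still hangs home (x of large_eye in the frame of hook_stop above -0.0165 m and y of large_eye in the frame of hook_stop between -0.006 and 0.006 m and z of large_eye in the frame of hook_stop between -0.013 and -0.004 m and angle between large's own z axis and vertical below 0.2 rad and contact force between the fingers and large below 0.1 N), for 0.2 s.
3. the medium gauge hangs on the arm and is pressed home with more than 6 N against what is behind it (x of medium_eye in the frame of hook_stop above -0.0455 m and y of medium_eye in the frame of hook_stop between -0.006 and 0.006 m and z of medium_eye in the frame of hook_stop between -0.013 and -0.004 m and angle between medium's own z axis and vertical below 0.2 rad and contact force between medium and large above 6 N), for 0.1 s.
4. the medium gauge is let go and still hangs home (x of medium_eye in the frame of hook_stop above -0.0455 m and y of medium_eye in the frame of hook_stop between -0.006 and 0.006 m and z of medium_eye in the frame of hook_stop between -0.013 and -0.004 m and angle between medium's own z axis and vertical below 0.2 rad and contact force between the fingers and medium below 0.1 N), for 0.2 s.
5. the small gauge hangs on the arm and is pressed home with more than 6 N against what is behind it (x of small_eye in the frame of hook_stop above -0.0745 m and y of small_eye in the frame of hook_stop between -0.006 and 0.006 m and z of small_eye in the frame of hook_stop between -0.013 and -0.004 m and angle between small's own z axis and vertical below 0.2 rad and contact force between small and medium above 6 N), for 0.1 s.
At the end, for the whole second after the job is handed in: All three gauges hang at rest by their eyes, released: large at the back, then medium, then small; within 2.5, 3.5 and 4.5 mm (in that order) of fully home along the arm, 6 mm sideways, resting on the arm (about 4 mm) and upright within 0.2 rad (all of step 2 and all of step 4 and linear speed of each of large, medium, small below 0.03 m/s and x of small_eye in the frame of hook_stop above -0.0745 m and y of small_eye in the frame of hook_stop between -0.006 and 0.006 m and z of small_eye in the frame of hook_stop between -0.013 and -0.004 m and angle between small's own z axis and vertical below 0.2 rad and contact force between the fingers and small below 0.1 N); the robot touches nothing.
It fails at once if the large gauge is pressed with more than 25 N against what is behind it (contact force between large and buffer above 25 N).
It fails at once if the medium gauge is pressed with more than 25 N against what is behind it (contact force between medium and large above 25 N).
It fails at once if the small gauge is pressed with more than 25 N against what is behind it (contact force between small and medium above 25 N).
It fails at once if a gauge is forced or banged against the hook with more than 45 N (contact force between any of large, medium, small and hook above 45 N).
It fails at once if the glue bottle, tape measure or turned piece is shifted by more than 20 mm or tipped by more than 0.3 rad (distance of any of glue, tape, pawn from where it was at the start of the episode above 0.02 m or angle between any of glue, tape, pawn's own z axis and vertical above 0.3 rad).
It also fails if it takes over 72 s, if anything falls off the work surface, if the arm or the gripper's body presses on something with over 40 N, if the wrist force passes 120 N, or if a joint passes its speed limit or range.

ROBOT

A 6-joint arm with a two-finger parallel gripper is mounted at the origin on the work surface. World frame = base frame: x ahead of the robot, y to its left, z up, the work surface at z = 0. Lengths are in m, angles in rad, forces in N, time in s.
With the tool pointing down it reaches from about 0.3 to 0.95 m from the base axis. Payload 3.1 kg.
Tool frame: the origin (TCP) lies between the finger pads; the fingertips stand tip_extent ahead of it and the grasp point (between the pads) lies 3 mm ahead of it (tip_extent is the distance from the TCP to the fingertips, in m); z points along the fingers, y is the line along which they close (so a half turn about z gives the same grasp; the last joint's range is limited). The gripper opens to 85 mm and grips with 20 to 120 N. Pads are 22 mm wide; open, the fingers measure 114 mm over their backs; the gripper's body (76 mm by 85 mm) begins 54 mm behind the grasp point. The pads swing forward as they close: fully open they stand 13 mm farther back than shut.
Start: joints at [1.279, 0.308, 1.634, -0, 1.2, -0.07], TCP at [0.138, 0.61, 0.253] pointing down, gripper open.
Joint ranges: [-3.06, 3.06], [-0.79, 1.96], [0.05, 2.63], [-1.19, 4.34], [0.05, 2.64], [-2.94, 2.94]. Speed limits (rad/s): [2.79, 2.79, 3.14, 3.14, 3.14, 3.14].

INTERFACE

Orientations are given as a rotation vector (axis times angle).
In Python, from station import * gives the robot as it stands. The module is installed in compiled form; this text tells all that it offers.
- The arm moves only by the shell command python3 -m handwheel 'ROWS' [FORCE]. ROWS is JSON, a list of rows, each an object with "hand": the closure, from -1 (fully open) to 1 (shut); "delta_pos": the shift along the world's x, y, z in cm, a list of three; "turn": the turn about the world's z in degrees. A call has 1 to 8 rows; each row shifts and turns the commanded pose from where the row before left it; what a row does not reach is not made up. A row lasts 1/10 s, in which the tool goes at most 50 mm and 8.59 degrees, less where a joint would pass 70% of its speed; a pose out of reach is approached as far as the arm can. A call is refused whole if a number of a shift passes 5 or a number of a turn 8.59, either way. A call with a gripper value outside its range is refused whole. The fingers move at their own pace and stop on an object; FORCE is the grip in N (left out, the last holds). Time passes only in rows, so rows that do not move let the fingers close. It gives the time, the measured TCP pose, the force, the opening and the grip force at its end, in the units of the state.
- observe(): the state, without advancing time (a new reading comes with each control period).
- read_camera(name): name is "scene" or "top"; returns the picture (480x640x3 uint8, red, green, blue); there is no depth.
- calibration(name): a dict with "intrinsics" (3x3 intrinsics, pixels), "extrinsics" (4x4, takes a point from camera to world coordinates). Camera axes: x right, y down, z forward; pixel columns grow to the right and rows downward; lengths in m; the calibration is good to about 2 mm. A picture is of the moment at which its call begins. calibration takes no time and is no camera call.
- hand_in(): hands the job in; it is judged then, once.
Trained networks look in the newest picture that a camera, given by its name, has taken for a name from the list of things; names that differ only in an ending like _2 or _b are one class to them, and where a whole thing is asked for, a point or a joint stands for the part that bears it (a point fixed in the world has none). Each returns a list of dicts, best first, with "score" (0 to 1); they miss things now and then, are a little off and sometimes report something else, mostly with a low value. They report only what shows in the picture. A call takes as long as a camera call. They do not tell look-alikes from the thing itself.
- masks_of(camera, target): "pixels" (480x640 bool, what is visible of it) and "at" ([row, column] in pixels, amid what is visible of it).
The state is a dict: "clock": time; "joint_pos": joint angles; "joint_vel": joint speeds; "joint_torque": joint torques, N m; "tool_pos": TCP position; "orientation": TCP orientation; "wrist_force": force on the tool from outside, world axes, zero at the start; "wrist_torque": the same for the moment, N m; "grip_width": finger opening in m; "grasp_force": force on a finger pad.
Only numpy, scipy, OpenCV 4.12 (cv2) and the standard library are available. Lean on these libraries where they do the work, as an engineer would, in place of code of your own. Each camera call takes 0.05 s, during which the arm holds its last target. There are 200 camera calls.

## Working session

There is one attempt and no reset: what is moved stays moved. The work goes in short steps, Python scripts to look and compute and a shell command to move; the robot and the scene stay as the last step left them, time stands still between calls to the robot, and variables do not carry over. Pictures are saved under pics/ and viewed, at most 10 in all, crops included, and the job is handed in when it is done.

```bash
mkdir -p pics
python3 - <<'E'
from station import *
import cv2,numpy as np
s=observe();print(s)
for c in("scene","top"):
    im=read_camera(c);cv2.imwrite(f"pics/{c}0.png",im[:,:,::-1]);k=calibration(c);print(c,k)
    for t in("large","medium","small","large_eye","medium_eye","small_eye","rack","hook","buffer","glue","tape","pawn"):
        try:
            for d in masks_of(c,t)[:3]:
                ys,xs=np.nonzero(d["pixels"]);print(c,t,round(d["score"],2),np.round(d["at"]),xs.min(),xs.max(),ys.min(),ys.max(),len(xs))
        except Exception as e: print(t,e)
E
```

```text
{'clock': 0.0, 'joint_pos': array([ 1.27928289e+00,  3.09015238e-01,  1.63520319e+00,  1.55989373e-05,
        1.19972410e+00, -6.97129155e-02]), 'joint_vel': array([ 0.00026149, -0.00095844,  0.00084511,  0.00156507,  0.00038245,
        0.00058492]), 'joint_torque': array([ 2.56401327e-04, -4.15238142e+01, -2.76674062e+01, -2.22118319e-04,
        9.86256549e-03,  1.43468608e-06]), 'tool_pos': array([0.13729518, 0.60892724, 0.25203274]), 'orientation': array([-0.34765005, -3.12185663,  0.00362653]), 'wrist_force': array([-0.12871535, -0.5338739 ,  0.22389877]), 'wrist_torque': array([-0.00131473,  0.00987914, -0.01144376]), 'grasp_force': 0.0, 'grip_width': 0.08516690804229696}
scene {'intrinsics': array([[466.71706436,   0.        , 327.25580566],
       [  0.        , 466.71706436, 242.04395117],
       [  0.        ,   0.        ,   1.        ]]), 'extrinsics': array([[ 0.58634651,  0.62820456, -0.51142625,  1.14596582],
       [ 0.80987479, -0.46812216,  0.35350313, -0.46474556],
       [-0.01733768, -0.62146655, -0.78324883,  1.04229052],
       [ 0.        ,  0.        ,  0. 
[... 1478 characters left out ...]
181 221 235 258 509
top small 0.72 [177. 246.] 238 255 159 201 409
top large_eye 0.83 [269. 186.] 158 223 255 282 659
top large_eye 0.36 [308. 289.] 270 305 289 324 808
top medium_eye 0.86 [359. 190.] 178 201 333 386 617
top medium_eye 0.74 [294. 188.] 165 217 282 303 551
top small_eye 0.82 [177. 249.] 239 254 160 201 414
top small_eye 0.59 [247. 193.] 182 220 235 257 481
top rack 0.97 [277. 203.] 148 243 235 317 4087
top hook 0.74 [222. 343.] 313 373 192 284 3145
top buffer 0.5 [294. 185.] 165 217 282 303 528
top glue 0.56 [184. 178.] 164 193 165 198 762
top tape 0.64 [308. 291.] 270 305 289 323 802
top pawn 0.78 [243. 470.] 456 480 234 257 455
top pawn 0.29 [221. 342.] 313 373 192 283 3076
```

Run:
```python
import cv2,numpy as np
a=cv2.imread("pics/top0.png")[150:400,140:500];b=cv2.imread("pics/scene0.png")[130:370,190:480]
cv2.imwrite("pics/top0c.png",cv2.resize(a,None,fx=2.2,fy=2.2,interpolation=cv2.INTER_CUBIC))
cv2.imwrite("pics/scene0c.png",cv2.resize(b,None,fx=2.4,fy=2.4,interpolation=cv2.INTER_CUBIC))
```

```text
(no output)
```

View pics/top0c.png

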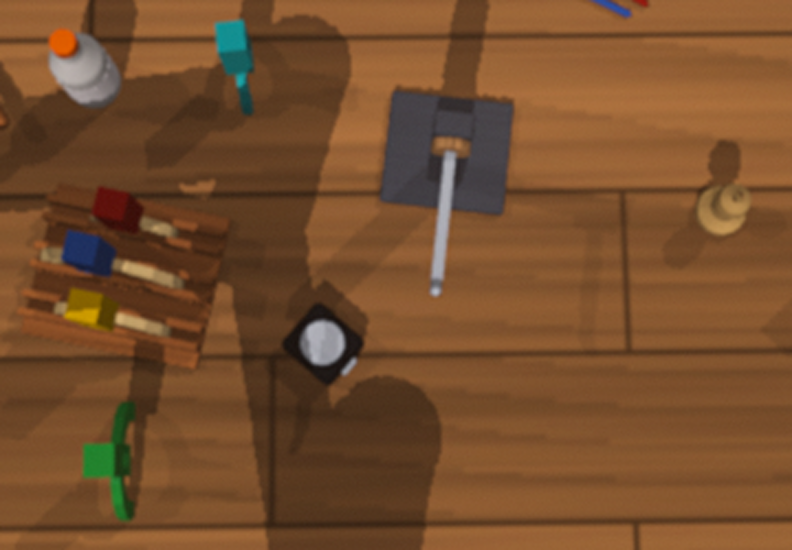

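View pics/scene0c.png

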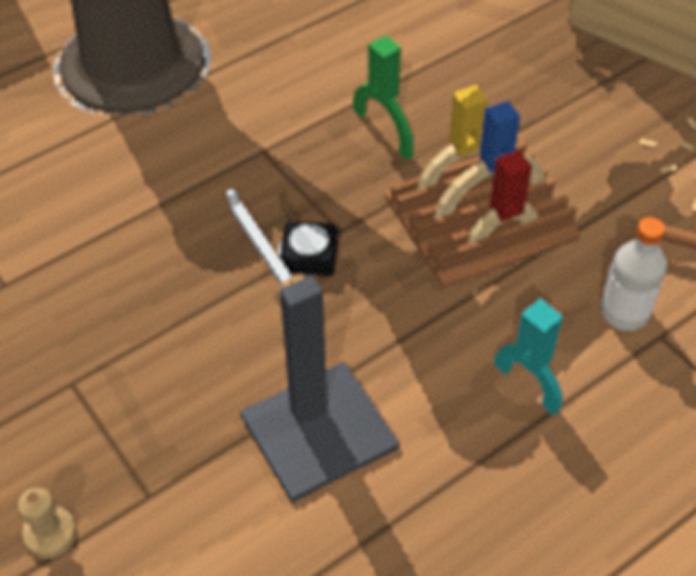

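Top picture: the blue handle at (180,264) is the large gauge, the yellow at (182,290) the medium and the red at (193,245) the small, all three standing in the rack. The hook arm runs from (345,219) to (338,282). Green at (185,360) and turquoise at (247,172) stand outside the rack. They match the excluded look-alikes, so I leave them alone. The enlarged crops confirm this.

```bash
cat > fit.py <<'E'
import cv2,numpy as np
from scipy.optimize import minimize
from station import *
SS=4
K={c:calibration(c) for c in("scene","top")}
def proj(c,P):
    k=K[c];E=np.linalg.inv(k["extrinsics"]);q=P@E[:3,:3].T+E[:3,3];q=q@k["intrinsics"].T
    return q[:,:2]/q[:,2:]
def pix(c,P):return proj(c,np.atleast_2d(P))
def box(x0,x1,y0,y1,z0,z1):return np.array([[x,y,z] for x in(x0,x1) for y in(y0,y1) for z in(z0,z1)])
def place(L,p):
    c,s=np.cos(p[3]),np.sin(p[3]);return L@np.array([[c,s,0],[-s,c,0],[0,0,1]])+p[:3]
def render(c,parts,p,roi):
    x0,y0,x1,y1=roi;m=np.zeros(((y1-y0)*SS,(x1-x0)*SS),np.uint8)
    for L in parts:
        q=(proj(c,place(L,p))-[x0-.5,y0-.5])*SS-.5
        h=cv2.convexHull(q.astype(np.float32))
        cv2.fillConvexPoly(m,np.round(h*16).astype(np.int32),1,shift=4)
    return cv2.resize(m.astype(np.float32),None,fx=1/SS,fy=1/SS,interpolation=cv2.INTER_AREA)
def fit(parts,masks,p0,d=(.01,.01,.01,.1),w=None):
    rois={}
    for c,m in masks.items():
        ys,xs=np.nonzero(m);rois[c]=(xs.min()-15,ys.min()-15,xs.max()+16,ys.max()+16)
    def cost(p):
        t=0
        for c,m in masks.items():
            x0,y0,x1,y1=rois[c];t+=np.abs(render(c,parts,p,rois[c])-m[y0:y1,x0:x1]).sum()/m.sum()
        return t
    best=None
    for sgn in(1,-1):
        q=np.array(p0,float)
        for dd in(1,.4,.15):
            S=np.vstack([q]+[q+sgn*dd*np.eye(4)[i]*d[i] for i in range(4)])
            r=minimize(cost,q,method="Nelder-Mead",options=dict(initial_simplex=S,maxiter=250,xatol=1e-5,fatol=1e-5));q=r.x
        if best is None or r.fun<best.fun:best=r
    return best.x,best.fun
HANDLE=[box(-.014,.014,-.015,.015,-.079,0)]   # origin: centre of top
th=np.linspace(0,2*np.pi,9)[:-1]
sph=np.array([[np.cos(a)*np.cos(b),np.sin(a)*np.cos(b),np.sin(b)] for a in th for b in(-1.57,-.8,0,.8,1.57)])*.005
ARM=[box(-.118,0,-.005,.005,-.005,.005),np.vstack([sph+[-.118,0,0],sph+[-.128,0,.010]])]
HUE={"large":(105,130),"medium":(20,33),"small":(0,6,172,180)}
def colmask(im,name,near,r=45):
    hsv=cv2.cvtColor(im,cv2.COLOR_RGB2HSV);h=hsv[...,0];b=HUE[name];m=(h>=b[0])&(h<=b[1])
    if len(b)>2:m|=(h>=b[2])
    m&=(hsv[...,1]>170)&(hsv[...,2]>45)
    g=np.zeros_like(m);y,x=[int(v) for v in near];g[max(0,y-r):y+r,max(0,x-r):x+r]=1;m&=g
    n,l,st,_=cv2.connectedComponentsWithStats(m.astype(np.uint8));return l==1+np.argmax(st[1:,4])
def ray(c,uv,z):
    k=K[c];d=np.linalg.inv(k["intrinsics"])@[uv[0],uv[1],1];d=k["extrinsics"][:3,:3]@d;o=k["extrinsics"][:3,3];return o+d*(z-o[2])/d[2]
E
python3 - <<'E'
from fit import *
ims={c:read_camera(c) for c in("scene","top")}
near={"large":((188,399),(264,180)),"medium":((180,385),(290,182)),"small":((207,403),(245,193))}
dbg={c:ims[c].copy() for c in ims}
for n in near:
    ms={"scene":colmask(ims["scene"],n,near[n][0],30),"top":colmask(ims["top"],n,near[n][1],25)}
    for c in ms:dbg[c][ms[c]]=(255,0,255)
    z={"large":.162,"medium":.148,"small":.134}[n]+.012
    p0=[*ray("top",near[n][1][::-1],z)[:2],z,-.2]
    print(n,[int(m.sum()) for m in ms.values()],*[np.round(v,4) for v in fit(HANDLE,ms,p0)])
ms={}
for c,r in(("scene",(205,280,255,325)),("top",(210,290,325,360))):
    hsv=cv2.cvtColor(ims[c],cv2.COLOR_RGB2HSV);m=(hsv[...,1]<75)&(hsv[...,2]>110)
    g=np.zeros_like(m);g[r[0]:r[1],r[2]:r[3]]=1;m&=g
    n,l,st,_=cv2.connectedComponentsWithStats(m.astype(np.uint8));ms[c]=l==1+np.argmax(st[1:,4]);dbg[c][ms[c]]=(255,0,255)
p0=[*ray("top",(345,220),.2)[:2],.2,-.1]
print("arm",[int(m.sum()) for m in ms.values()],*[np.round(v,4) for v in fit(ARM,ms,p0)])
d=masks_of("top","rack")[0]["pixels"]
cn,_=cv2.findContours(d.astype(np.uint8),0,2);print(cv2.minAreaRect(max(cn,key=len)))
a=cv2.resize(dbg["top"][210:330,150:370],None,fx=3,fy=3,interpolation=0);b=cv2.resize(dbg["scene"][140:290,220:440],None,fx=3,fy=3,interpolation=0)
cv2.imwrite("pics/m1.png",np.hstack([cv2.resize(a,(400,218)),cv2.resize(b,(400,273))[:218]])[:,:,::-1])
for t in("tape","pawn","glue"):
    m=masks_of("top",t)[0]["at"];print(t,ray("top",(m[1],m[0]),.04))
E
```

```text
large [50, 139] [ 0.5112  0.2126  0.1698 -0.8028] 7.2258
medium [302, 320] [ 0.4611  0.2098  0.1611 -0.3002] 0.3539
small [335, 338] [ 0.5594  0.1904  0.1465 -0.3443] 0.2858
arm [287, 346] [ 0.5924 -0.1285  0.2065 -0.1201] 0.4202
((468.5, 245.5), (23.0, 25.0), 90.0)
tape [0.45763188 0.21690074 0.04      ]
pawn [ 0.56567215 -0.41403682  0.04      ]
glue [0.72084141 0.24040627 0.04      ]
```

View pics/m1.png

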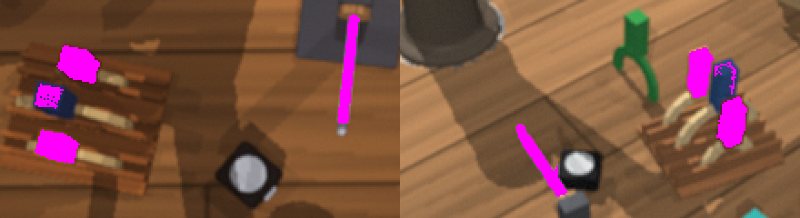

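The overlay shows the yellow and red masks complete, while the blue handle is only half masked and the arm mask misses the tip at (338,283). I'll fix both thresholds.

```bash
sed -i 's/"large":(105,130),"medium":(20,33),"small":(0,6,172,180)/"large":(100,140),"medium":(20,36),"small":(0,6,170,180)/; s/(hsv\[...,1\]>170)&(hsv\[...,2\]>45)/(hsv[...,1]>(90 if name=="large" else 150))\&(hsv[...,2]>25)/' fit.py
python3 - <<'E'
from fit import *
ims={c:read_camera(c) for c in("scene","top")}
for c,(u,v) in(("top",(338,283)),("scene",(286,211))):
    print(cv2.cvtColor(ims[c],cv2.COLOR_RGB2HSV)[v-4:v+4,u-4:u+5].tolist()[::2])
near={"large":((188,399),(264,180)),"medium":((180,385),(290,182)),"small":((207,403),(245,193))}
dbg={c:ims[c].copy() for c in ims}
for n in near:
    ms={"scene":colmask(ims["scene"],n,near[n][0],30),"top":colmask(ims["top"],n,near[n][1],25)}
    for c in ms:
        print(n,c,"box",cv2.boundingRect(ms[c].astype(np.uint8)),int(ms[c].sum()));dbg[c][ms[c]]=(255,0,255)
    z={"large":.162,"medium":.148,"small":.134}[n]+.012
    p0=[*ray("top",near[n][1][::-1],z)[:2],z,-.25]
    p,f=fit(HANDLE,ms,p0);print(np.round(p,4),f)
    for c in ms:
        h=cv2.convexHull(proj(c,place(HANDLE[0],p)).astype(np.float32));print(c,cv2.boundingRect(h))
a=cv2.resize(dbg["top"][220:320,140:240],None,fx=6,fy=6,interpolation=0)
b=cv2.resize(dbg["scene"][130:250,340:440],None,fx=5,fy=5,interpolation=0)
cv2.imwrite("pics/m2.png",np.hstack([cv2.resize(a,(400,400)),cv2.resize(b,(400,480))[:400]])[:,:,::-1])
E
```

```text
[[[13, 162, 132], [12, 112, 118], [176, 18, 101], [126, 12, 110], [120, 9, 113], [140, 7, 105], [9, 52, 103], [12, 137, 119], [13, 164, 131]], [[13, 154, 131], [10, 68, 128], [129, 12, 144], [114, 15, 171], [114, 15, 173], [124, 12, 150], [7, 45, 126], [13, 142, 129], [13, 167, 134]], [[13, 154, 139], [10, 87, 141], [0, 17, 152], [133, 10, 174], [130, 9, 176], [0, 19, 147], [11, 93, 131], [13, 156, 136], [14, 169, 137]], [[14, 171, 142], [14, 168, 141], [13, 159, 143], [13, 145, 142], [13, 145, 142], [13, 159, 141], [14, 170, 141], [14, 167, 142], [13, 165, 141]]]
[[[14, 127, 116], [15, 133, 115], [15, 134, 118], [15, 133, 115], [15, 122, 117], [15, 131, 115], [15, 134, 114], [14, 132, 112], [14, 126, 113]], [[14, 138, 116], [14, 115, 118], [12, 46, 143], [13, 10, 181], [30, 4, 186], [16, 22, 154], [12, 70, 121], [15, 125, 108], [14, 143, 109]], [[14, 133, 113], [13, 113, 115], [12, 33, 132], [90, 5, 169], [94, 10, 178], [84, 8, 161], [15, 8, 132], [14, 79, 113], [14, 137, 108]], [[14, 133, 111], [15, 130, 112], [14, 96, 111], [15, 26, 119], [90, 7, 147], [96, 8, 159], [50, 5, 148], [15, 28, 128], [12, 77, 120]]]
large scene box (391, 173, 15, 28) 293
large top box (168, 255, 24, 20) 332
[ 0.5132  0.2109  0.1744 -0.3915] 0.4778703123072495
scene (389, 172, 18, 30)
top (166, 252, 28, 25)
medium scene box (377, 166, 16, 29) 326
medium top box (169, 281, 25, 19) 318
[ 0.4608  0.2098  0.1611 -0.3132] 0.274706273874291
scene (376, 165, 17, 30)
top (167, 279, 28, 23)
small scene box (394, 193, 17, 29) 352
small top box (182, 235, 23, 21) 338
[ 0.5593  0.1901  0.1472 -0.3607] 0.23341682356105434
scene (393, 192, 18, 30)
top (180, 233, 26, 24)
```

View pics/m2.png

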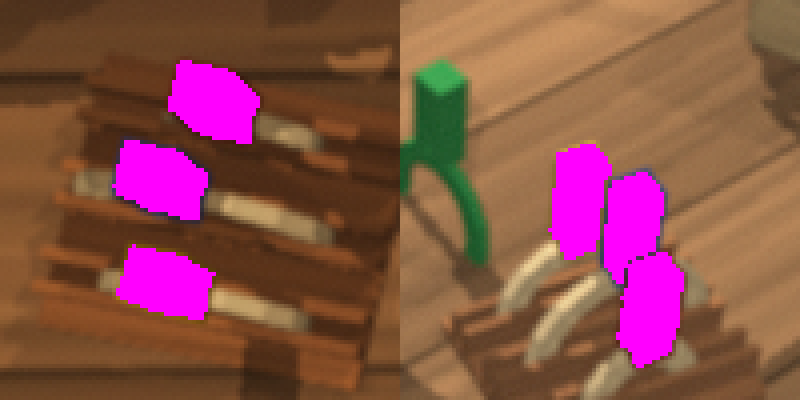

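The masks now cover the handles. Slats and arches in the rack give a yaw of about -0.21. I'll refit with the yaw fixed and the tip included.

```bash
cat >> fit.py <<'E'
def armmask(ims):
    ms={}
    for c,r in(("scene",(205,262,255,325)),("top",(210,292,325,360))):
        hsv=cv2.cvtColor(ims[c],cv2.COLOR_RGB2HSV);m=(hsv[...,1]<70)&(hsv[...,2]>98)
        g=np.zeros_like(m);g[r[0]:r[1],r[2]:r[3]]=1;m&=g
        n,l,st,_=cv2.connectedComponentsWithStats(m.astype(np.uint8),connectivity=8);ms[c]=l==1+np.argmax(st[1:,4])
    return ms
E
python3 - <<'E'
from fit import *
ims={c:read_camera(c) for c in("scene","top")}
near={"large":((188,399),(264,180)),"medium":((180,385),(290,182)),"small":((207,403),(245,193))}
g=cv2.cvtColor(ims["top"],cv2.COLOR_RGB2GRAY)[232:322,145:246]
L=cv2.createLineSegmentDetector().detect(cv2.resize(g,None,fx=3,fy=3,interpolation=cv2.INTER_CUBIC))[0][:,0]
for l in L:
    if np.hypot(l[2]-l[0],l[3]-l[1])>70:
        a=[ray("top",(l[2*i]/3+145,l[2*i+1]/3+232),.038) for i in(0,1)];d=a[1]-a[0];print("line deg",round(np.degrees(np.arctan2(-d[0],d[1]))%180-180,1) ,round(np.linalg.norm(d),3))
for n in near:
    ms={"scene":colmask(ims["scene"],n,near[n][0],30),"top":colmask(ims["top"],n,near[n][1],25)}
    z={"large":.162,"medium":.148,"small":.134}[n]+.012
    p0=[*ray("top",near[n][1][::-1],z)[:2],z,-.215]
    if n=="large": ms={"top":ms["top"]}
    p,f=fit(HANDLE,ms,p0,d=(.01,.01,1e-5 if n=="large" else .01,1e-5));print(n,np.round(p,4),f)
ms=armmask(ims);print([cv2.boundingRect(m.astype(np.uint8)) for m in ms.values()])
for d in((.01,.01,.01,.05),(.01,.01,1e-6,.05)):
    for M in(ms,{"top":ms["top"]}):
        p,f=fit(ARM,M,[.594,-.13,.2,-.11],d=d);print("arm",np.round(p,4),f)
s=observe();print(s["tool_pos"],s["orientation"],s["clock"])
E
```

```text
line deg -17.5 0.062
line deg -0.6 0.06
line deg -0.6 0.053
large [ 0.5132  0.2115  0.174  -0.215 ] 0.1693181818181818
medium [ 0.461   0.2094  0.1618 -0.215 ] 0.2924329405806242
small [ 0.5597  0.1906  0.1468 -0.215 ] 0.2597745239714383
[(284, 208, 28, 40), (335, 218, 13, 67)]
arm [ 0.591  -0.1286  0.2051 -0.122 ] 0.3580857213351662
arm [ 0.591  -0.1283  0.2059 -0.1214] 0.11528497409326424
arm [ 0.5907 -0.1281  0.2    -0.1209] 0.4328088100525184
arm [ 0.5926 -0.1285  0.2    -0.1197] 0.11674222797927461
[0.13753321 0.60969206 0.25327637] [-3.47727345e-01 -3.12226024e+00 -1.09497143e-05] 1.8
```

```bash
python3 -m handwheel '[{"hand":-1,"delta_pos":[3.1,-3.3,0],"turn":0},{"hand":-1,"delta_pos":[3.1,-3.3,0],"turn":0},{"hand":-1,"delta_pos":[3.1,-3.3,0],"turn":0},{"hand":-1,"delta_pos":[3.1,-3.3,0],"turn":0},{"hand":-1,"delta_pos":[3.1,-3.3,0],"turn":0},{"hand":-1,"delta_pos":[3.1,-3.3,0],"turn":0},{"hand":-1,"delta_pos":[3.1,-3.3,0],"turn":0},{"hand":-1,"delta_pos":[3.1,-3.3,0],"turn":0}]' 60
python3 -m handwheel '[{"hand":-1,"delta_pos":[3.2,-3.35,0],"turn":0},{"hand":-1,"delta_pos":[3.2,-3.35,0],"turn":0},{"hand":-1,"delta_pos":[3.2,-3.35,0],"turn":0},{"hand":-1,"delta_pos":[3.2,-3.35,0],"turn":0},{"hand":-1,"delta_pos":[0,0,0],"turn":0},{"hand":-1,"delta_pos":[0,0,0],"turn":0}]'
```

```text
clock: 2.6
tool_pos: [0.3866, 0.3443, 0.2536]
orientation: [0.347, 3.122, 0.001]
wrist_force: [0.2, 0.3, -0.7]
grip_width: 0.0848
grasp_force: 0.0
clock: 3.2
tool_pos: [0.514, 0.2108, 0.2532]
orientation: [-0.352, -3.121, -0.001]
wrist_force: [-0.2, 0.7, 0.7]
grip_width: 0.0853
grasp_force: 0.0
```

```bash
python3 -m handwheel '[{"hand":-1,"delta_pos":[0,0,-4],"turn":0},{"hand":-1,"delta_pos":[0,0,-4],"turn":0},{"hand":-1,"delta_pos":[0,0,-1.4],"turn":0},{"hand":1,"delta_pos":[0,0,0],"turn":0},{"hand":1,"delta_pos":[0,0,0],"turn":0},{"hand":1,"delta_pos":[0,0,0],"turn":0},{"hand":1,"delta_pos":[0,0,0],"turn":0}]' 60
```

```text
clock: 3.9
tool_pos: [0.5149, 0.2122, 0.1615]
orientation: [0.346, 3.119, 0.002]
wrist_force: [1.3, 2.0, -1.8]
grip_width: 0.029
grasp_force: 63.7
```

```bash
python3 -m handwheel '[{"hand":1,"delta_pos":[0,0,3],"turn":0},{"hand":1,"delta_pos":[0,0,3.5],"turn":0},{"hand":1,"delta_pos":[0,0,2.5],"turn":0},{"hand":1,"delta_pos":[-0.8,-4,0],"turn":0},{"hand":1,"delta_pos":[-0.8,-4,0],"turn":0},{"hand":1,"delta_pos":[-0.8,-4,0],"turn":0},{"hand":1,"delta_pos":[-1,-4,0],"turn":3},{"hand":1,"delta_pos":[-1.4,-4,0],"turn":2.8}]' && python3 -m handwheel '[{"hand":1,"delta_pos":[-2,-4,0],"turn":0},{"hand":1,"delta_pos":[-2,-4,0],"turn":0},{"hand":1,"delta_pos":[-1.2,-3,0],"turn":0},{"hand":1,"delta_pos":[0,0,0],"turn":0},{"hand":1,"delta_pos":[0,0,0],"turn":0}]'
python3 - <<'E'
from fit import *
ps=[]
for i in range(4):
    im={c:read_camera(c) for c in("scene","top")};s=observe();ps.append(s["tool_pos"])
p=np.mean(ps,0);print(p,np.std(ps,0),s["orientation"],s["wrist_force"],s["clock"])
h=np.array([np.cos(-.121),np.sin(-.121)]);n=np.array([-h[1],h[0]])
d=p[:2]-[.592,-.1285];print("hookframe x,y",d@h,d@n)
for c in im:cv2.imwrite(f"pics/L1{c}.png",im[c][:,:,::-1])
a=cv2.resize(im["top"][190:330,280:400],None,fx=4,fy=4,interpolation=cv2.INTER_CUBIC)
b=cv2.resize(im["scene"][150:290,235:335],None,fx=4,fy=4,interpolation=cv2.INTER_CUBIC)
b=cv2.resize(im["scene"][150:290,225:305],None,fx=4,fy=4,interpolation=cv2.INTER_CUBIC)
cv2.imwrite("pics/L1.png",np.hstack([a[:,:480],b])[:,:,::-1])
E
```

```text
clock: 4.7
tool_pos: [0.4655, 0.0102, 0.2503]
orientation: [0.185, 3.134, -0.0]
wrist_force: [-0.4, -0.8, -2.0]
grip_width: 0.0294
grasp_force: 63.2
clock: 5.2
tool_pos: [0.4136, -0.0988, 0.25]
orientation: [0.193, 3.134, 0.0]
wrist_force: [-0.5, -0.5, -1.7]
grip_width: 0.0292
grasp_force: 63.3
[ 0.41387794 -0.09758009  0.24942458] [8.49889764e-05 1.58733340e-04 2.12368170e-04] [-1.86902657e-01 -3.13578778e+00 -2.40987127e-04] [-0.26281369  0.68584155 -1.24592406] 5.6
hookframe x,y -0.18055188949674753 0.00919361696429255
```

View pics/L1.png

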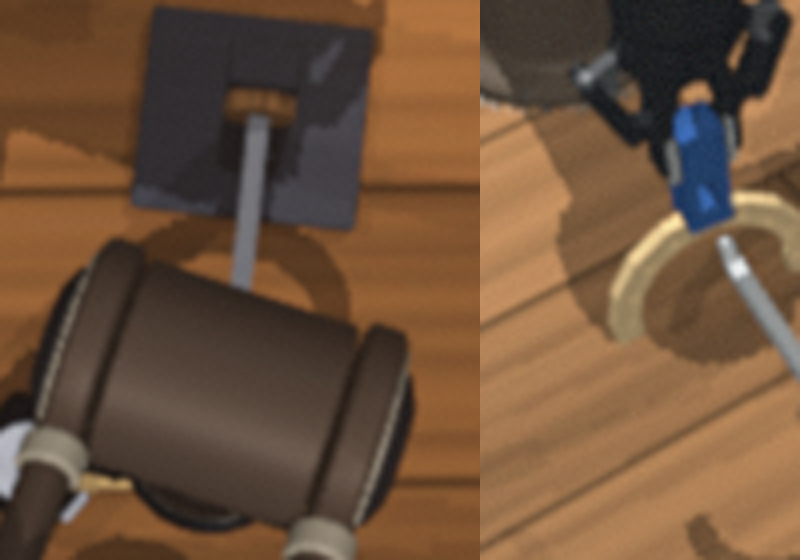

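The scene crop shows the large gauge held with its eye just above and left of the hook tip (286,211), still 9 mm to the side. I'll correct sideways, approach, then check fine alignment.

```bash
python3 -m handwheel '[{"hand":1,"delta_pos":[0.9,-0.6,0],"turn":0},{"hand":1,"delta_pos":[0.9,-0.5,0],"turn":0},{"hand":1,"delta_pos":[0,0,0],"turn":0}]'
cat > chk.py <<'E'
from fit import *
import sys
out=sys.argv[1];col=sys.argv[2];nfwd=float(sys.argv[3]) if len(sys.argv)>3 else .0393
ps=[];acc=0
for i in range(3):
    im=read_camera("scene");acc=acc+im.astype(float)/3;ps.append(observe()["tool_pos"])
p=np.mean(ps,0);s=observe();yaw=-2*np.arctan(s["orientation"][0]/s["orientation"][1])
h=np.array([np.cos(-.121),np.sin(-.121)]);n=np.array([-h[1],h[0]]);d=p[:2]-[.592,-.1285]
print("tcp",p,"yaw",yaw,"hook x,y,c_eye",d@h,d@n,p[2]-nfwd-.2,"F",s["wrist_force"],s["clock"])
im=acc.astype(np.uint8);S=7
e=np.array([*p[:2],p[2]-nfwd])
f=.014
def T(L):return place(np.array(L,float),[*e,yaw])
a=np.linspace(0,2*np.pi,40)
slot=[[f,.0065*np.cos(t),.0065*np.sin(t)+np.sign(np.sin(t))*.0065] for t in a]
face=[[f,-.015,.054],[f,.015,.054],[f,.015,-.025],[f,-.015,-.025],[f,-.015,.054]]
A=[.592,-.1285,.2,-.121]
bar=[place(np.array([[-.128,y,.01],[-.118,y,0],[0,y,0]],float),A) for y in(-.005,.005)]
q=pix("scene",e)[0];x0,y0=int(q[0])-25,int(q[1])-35
V=cv2.resize(im[y0:y0+80,x0:x0+70],None,fx=S,fy=S,interpolation=cv2.INTER_CUBIC)
W=V.copy()
for P,c in((T(slot),(255,255,0)),(T(face),(0,255,0)),(bar[0],(255,0,255)),(bar[1],(255,0,255))):
    u=((pix("scene",P)-[x0-.5,y0-.5])*S-.5).astype(int);cv2.polylines(W,[u.reshape(-1,1,2)],False,c,1)
cv2.imwrite(f"pics/{out}.png",cv2.resize(np.hstack([V,W]),(800,457))[:,:,::-1])
E
python3 chk.py L2 large
```

```text
clock: 5.9
tool_pos: [0.4334, -0.1102, 0.2497]
orientation: [0.19, 3.134, -0.001]
wrist_force: [0.0, 0.1, -1.9]
grip_width: 0.0293
grasp_force: 63.2
tcp [ 0.43193319 -0.10958437  0.24919918] yaw -0.12084613157202043 hook x,y,c_eye -0.1611796829208273 -0.0005435343504813055 0.009899180165738292 F [ 0.10047056  0.33970957 -2.33468572] 6.05
```

View pics/L2.png

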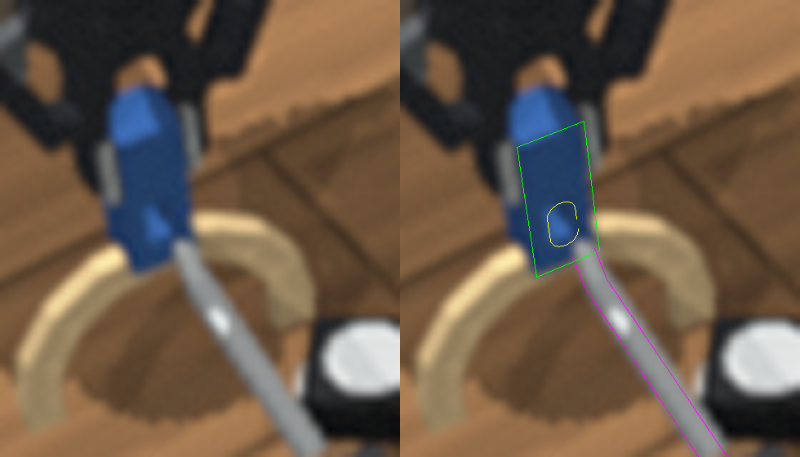

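Handle and arm overlays are displaced from the picture by the same ~0.5 px (camera calibration offset), so the relative alignment holds. Next I lower 5 mm and thread slowly with force checks.

```bash
python3 -m handwheel '[{"hand":1,"delta_pos":[0,0.05,-0.5],"turn":0},{"hand":1,"delta_pos":[0.8,-0.1,0],"turn":0},{"hand":1,"delta_pos":[0.8,-0.1,0],"turn":0},{"hand":1,"delta_pos":[0.5,-0.06,0],"turn":0}]'; python3 -m handwheel '[{"hand":1,"delta_pos":[0.5,-0.06,0],"turn":0},{"hand":1,"delta_pos":[0.5,-0.06,0],"turn":0},{"hand":1,"delta_pos":[0,0,0],"turn":0}]'
```

```text
clock: 6.45
tool_pos: [0.4537, -0.1116, 0.2445]
orientation: [0.189, 3.135, -0.0]
wrist_force: [-0.4, -0.9, -1.9]
grip_width: 0.0293
grasp_force: 63.2
clock: 6.75
tool_pos: [0.4633, -0.1128, 0.2444]
orientation: [0.189, 3.135, -0.0]
wrist_force: [-0.2, 0.8, -1.6]
grip_width: 0.0293
grasp_force: 63.2
```

```bash
python3 -m handwheel '[{"hand":1,"delta_pos":[0.7,-0.08,0],"turn":0},{"hand":1,"delta_pos":[0.7,-0.09,0],"turn":0},{"hand":1,"delta_pos":[0.7,-0.08,0],"turn":0}]'; python3 -m handwheel '[{"hand":1,"delta_pos":[0.7,-0.09,0],"turn":0},{"hand":1,"delta_pos":[0.7,-0.08,0],"turn":0},{"hand":1,"delta_pos":[0.5,-0.06,0],"turn":0},{"hand":1,"delta_pos":[0,0,0],"turn":0}]'; python3 chk.py L3 large
```

```text
clock: 7.05
tool_pos: [0.4842, -0.1152, 0.2443]
orientation: [0.189, 3.135, -0.0]
wrist_force: [0.5, 0.2, -1.8]
grip_width: 0.0289
grasp_force: 63.2
clock: 7.45
tool_pos: [0.5033, -0.1175, 0.2443]
orientation: [0.189, 3.136, -0.0]
wrist_force: [-1.1, 0.4, -1.5]
grip_width: 0.0292
grasp_force: 63.2
tcp [ 0.5024694  -0.11737488  0.24412092] yaw -0.12049015364859933 hook x,y,c_eye -0.09021884900788624 0.00023699119852441108 0.004820920948767932 F [ 0.15080988 -0.18468551 -2.38731545] 7.6
```

View pics/L3.png

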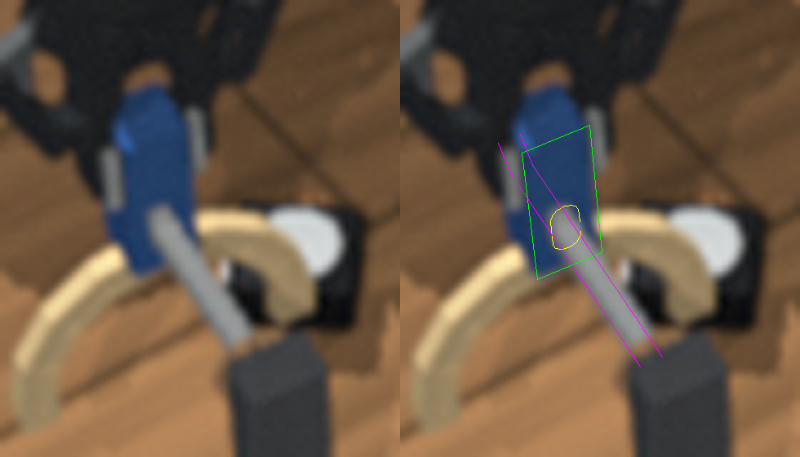

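The eye is threaded on the arm with no contact force. I lower it, leaving light clearance, and slide back.

```bash
python3 -m handwheel '[{"hand":1,"delta_pos":[0,0,-0.5],"turn":0},{"hand":1,"delta_pos":[0,0,-0.5],"turn":0},{"hand":1,"delta_pos":[0,0,0],"turn":0}]'; python3 -m handwheel '[{"hand":1,"delta_pos":[1,-0.12,0],"turn":0},{"hand":1,"delta_pos":[1,-0.12,0],"turn":0},{"hand":1,"delta_pos":[1,-0.12,0],"turn":0},{"hand":1,"delta_pos":[1,-0.12,0],"turn":0},{"hand":1,"delta_pos":[1,-0.12,0],"turn":0},{"hand":1,"delta_pos":[1,-0.12,0],"turn":0},{"hand":1,"delta_pos":[0.5,-0.06,0],"turn":0}]'
```

```text
clock: 7.9
tool_pos: [0.502, -0.1173, 0.2335]
orientation: [-0.189, -3.135, -0.0]
wrist_force: [-0.2, -0.2, -1.8]
grip_width: 0.0295
grasp_force: 63.5
clock: 8.6
tool_pos: [0.5688, -0.1254, 0.2342]
orientation: [0.189, 3.135, -0.0]
wrist_force: [-0.3, -1.0, -1.0]
grip_width: 0.0293
grasp_force: 63.4
```

```bash
python3 -m handwheel '[{"hand":1,"delta_pos":[0.3,-0.04,0],"turn":0},{"hand":1,"delta_pos":[0.3,-0.03,0],"turn":0}]';python3 -m handwheel '[{"hand":1,"delta_pos":[0.1,-0.01,0],"turn":0},{"hand":1,"delta_pos":[0.1,-0.01,0],"turn":0}]'
```

```text
clock: 8.8
tool_pos: [0.5735, -0.1259, 0.2341]
orientation: [-0.189, -3.135, -0.0]
wrist_force: [-0.3, 0.6, -2.0]
grip_width: 0.0295
grasp_force: 63.4
clock: 9.0
tool_pos: [0.5753, -0.1261, 0.2342]
orientation: [-0.189, -3.135, -0.0]
wrist_force: [0.3, -0.6, -0.9]
grip_width: 0.029
grasp_force: 63.4
```

```bash
python3 -m handwheel '[{"hand":1,"delta_pos":[0.1,-0.01,0],"turn":0},{"hand":1,"delta_pos":[0.05,-0.01,0],"turn":0}]'
```

```text
clock: 9.2
tool_pos: [0.5769, -0.1263, 0.2343]
orientation: [-0.189, -3.136, 0.0]
wrist_force: [0.1, 1.0, -1.2]
grip_width: 0.0294
grasp_force: 63.4
```

```bash
for i in 1 2 3; do :; done; python3 -m handwheel '[{"hand":1,"delta_pos":[0.1,-0.01,0],"turn":0}]'; python3 -m handwheel '[{"hand":1,"delta_pos":[0.05,-0.01,0],"turn":0}]' | grep -E "tool|force"
```

```text
clock: 9.3
tool_pos: [0.5779, -0.1264, 0.2343]
orientation: [-0.189, -3.136, 0.0]
wrist_force: [0.2, 0.9, -2.0]
grip_width: 0.0292
grasp_force: 63.4
tool_pos: [0.5786, -0.1265, 0.2343]
wrist_force: [1.1, -0.6, -2.0]
grasp_force: 63.4
```

```bash
python3 -m handwheel '[{"hand":1,"delta_pos":[0.05,-0.005,0],"turn":0}]'| grep -E "tool|wrist"; python3 -m handwheel '[{"hand":1,"delta_pos":[0.05,-0.005,0],"turn":0}]' | grep -E "tool|wrist"
```

```text
tool_pos: [0.579, -0.1266, 0.2343]
wrist_force: [0.9, -0.4, -0.8]
tool_pos: [0.5795, -0.1266, 0.2343]
wrist_force: [0.4, -0.1, -2.4]
```

```bash
python3 -m handwheel '[{"hand":1,"delta_pos":[0.05,-0.005,0],"turn":0}]'| grep -E "tool|wrist"; python3 -m handwheel '[{"hand":1,"delta_pos":[0.05,-0.005,0],"turn":0}]' | grep -E "tool|wrist"
```

```text
tool_pos: [0.5801, -0.1267, 0.2343]
wrist_force: [0.6, 0.5, -2.1]
tool_pos: [0.5805, -0.1267, 0.2343]
wrist_force: [-1.2, -0.5, -2.7]
```

```bash
python3 -m handwheel '[{"hand":1,"delta_pos":[0.05,-0.005,0],"turn":0}]'| grep -E "tool|wrist"; python3 -m handwheel '[{"hand":1,"delta_pos":[0.05,-0.005,0],"turn":0}]' | grep -E "tool|wrist"
```

```text
tool_pos: [0.5806, -0.1267, 0.2342]
wrist_force: [-1.3, -0.4, -0.8]
tool_pos: [0.5807, -0.1267, 0.2342]
wrist_force: [-3.4, 0.7, 0.2]
```

```bash
python3 -m handwheel '[{"hand":1,"delta_pos":[0.05,-0.005,0],"turn":0}]'| grep -E "tool|wrist"; python3 -m handwheel '[{"hand":1,"delta_pos":[0.05,-0.005,0],"turn":0}]' | grep -E "tool|wrist"
```

```text
tool_pos: [0.5808, -0.1267, 0.2342]
wrist_force: [-4.5, 1.2, 2.0]
tool_pos: [0.5808, -0.1267, 0.2342]
wrist_force: [-7.4, 0.7, 2.3]
```

```bash
python3 -m handwheel '[{"hand":1,"delta_pos":[0.05,-0.005,0],"turn":0}]'| grep -E "tool|wrist"; python3 -m handwheel '[{"hand":1,"delta_pos":[0.05,-0.005,0],"turn":0}]' | grep -E "tool|wrist"
```

```text
tool_pos: [0.5809, -0.1267, 0.2342]
wrist_force: [-8.0, 0.9, 2.8]
tool_pos: [0.5809, -0.1267, 0.2342]
wrist_force: [-8.9, 1.0, 4.0]
```

```bash
python3 -m handwheel '[{"hand":1,"delta_pos":[0.08,-0.01,0],"turn":0},{"hand":1,"delta_pos":[0,0,0],"turn":0},{"hand":1,"delta_pos":[0,0,0],"turn":0}]'| grep -E "tool|wrist|clock|orien"
```

```text
clock: 10.7
tool_pos: [0.5809, -0.1267, 0.2342]
orientation: [-0.189, -3.127, -0.001]
wrist_force: [-9.7, 0.5, 4.5]
```

```bash
python3 -m handwheel '[{"hand":1,"delta_pos":[0.12,-0.015,0.03],"turn":0},{"hand":1,"delta_pos":[0,0,0],"turn":0},{"hand":1,"delta_pos":[0,0,0],"turn":0}]'| grep -E "tool|wrist|clock|orien"
```

```text
clock: 11.0
tool_pos: [0.581, -0.1267, 0.2342]
orientation: [-0.188, -3.124, -0.001]
wrist_force: [-12.8, 0.4, 6.2]
```

```bash
python3 -m handwheel '[{"hand":1,"delta_pos":[0.05,-0.005,0.08],"turn":0},{"hand":1,"delta_pos":[0,0,0],"turn":0},{"hand":1,"delta_pos":[0,0,0],"turn":0}]'| grep -E "tool|wrist|clock|orien"
```

```text
clock: 11.3
tool_pos: [0.5811, -0.1268, 0.2343]
orientation: [-0.188, -3.123, -0.002]
wrist_force: [-12.7, 0.8, 4.5]
```

```bash
python3 -m handwheel '[{"hand":0.2,"delta_pos":[-0.1,0.01,0],"turn":0},{"hand":-0.2,"delta_pos":[0,0,0],"turn":0},{"hand":-0.4,"delta_pos":[0,0,0],"turn":0},{"hand":-0.4,"delta_pos":[0,0,0],"turn":0},{"hand":-0.4,"delta_pos":[0,0,0],"turn":0}]'
python3 - <<'E'
from fit import *
im=read_camera("scene");s=observe();print(s["tool_pos"],s["wrist_force"],s["grip_width"])
a=cv2.resize(im[150:270,250:370],None,fx=5,fy=5,interpolation=cv2.INTER_CUBIC)
cv2.imwrite("pics/L4.png",a[:,:,::-1])
E
```

```text
clock: 11.8
tool_pos: [0.5855, -0.1273, 0.2357]
orientation: [0.189, 3.135, -0.0]
wrist_force: [0.7, 0.2, -0.1]
grip_width: 0.0597
grasp_force: 0.0
[ 0.585372   -0.12723952  0.23555298] [-0.08635978 -0.18966567  0.03030831] 0.05946170063102204
```

View pics/L4.png

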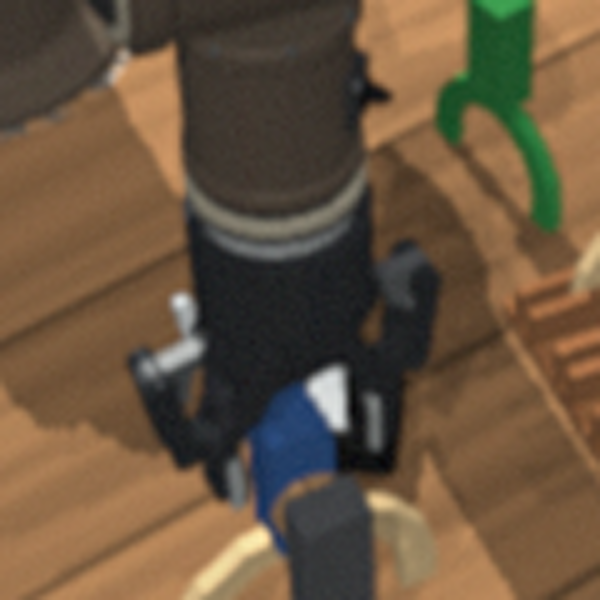

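The large gauge hangs home against the buffer, with its handle at scene (310,235) directly behind the cork and the fingers clear on both sides. Now the medium.

```bash
python3 -m handwheel '[{"hand":-0.4,"delta_pos":[0,0,2],"turn":0},{"hand":-0.4,"delta_pos":[0,0,4],"turn":0},{"hand":-1,"delta_pos":[-1,3,1],"turn":0},{"hand":-1,"delta_pos":[-1.6,4.4,0],"turn":-3},{"hand":-1,"delta_pos":[-1.6,4.4,0],"turn":-2.8},{"hand":-1,"delta_pos":[-1.6,4.4,0],"turn":0},{"hand":-1,"delta_pos":[-1.6,4.4,0],"turn":0},{"hand":-1,"delta_pos":[-1.6,4.4,0],"turn":0}]' >/dev/null; python3 -m handwheel '[{"hand":-1,"delta_pos":[-1.6,4.4,0],"turn":0},{"hand":-1,"delta_pos":[-1.7,4.3,0],"turn":0},{"hand":-1,"delta_pos":[0,0,-4],"turn":0},{"hand":-1,"delta_pos":[0,0,0],"turn":0}]'
```

```text
clock: 13.05
tool_pos: [0.4581, 0.21, 0.2611]
orientation: [-0.342, -3.114, 0.007]
wrist_force: [-1.5, -1.0, -0.5]
grip_width: 0.0853
grasp_force: 0.0
```

```bash
cat > st.py <<'E'
from fit import *
ps=[]
for i in range(3): read_camera("scene");s=observe();ps.append(s["tool_pos"])
p=np.mean(ps,0);d=p[:2]-[.592,-.1285];h=np.array([np.cos(-.121),np.sin(-.121)]);n=np.array([-h[1],h[0]])
print(p,"yaw",-2*np.arctan(s["orientation"][0]/s["orientation"][1]),"hook",d@h,d@n,s["wrist_force"],s["clock"])
E
python3 st.py
```

```text
[0.46121537 0.20943239 0.26463128] yaw -0.22264619279519843 hook -0.17061850318499755 0.31967522183206115 [ 0.18597807  0.04199848 -0.30770426] 13.2
```

```bash
python3 -m handwheel '[{"hand":-1,"delta_pos":[0.1,0,-4],"turn":0},{"hand":-1,"delta_pos":[0,0,-4.5],"turn":0},{"hand":-1,"delta_pos":[0,0,-3.4],"turn":0},{"hand":-1,"delta_pos":[0,0,0],"turn":0},{"hand":1,"delta_pos":[0,0,0],"turn":0},{"hand":1,"delta_pos":[0,0,0],"turn":0},{"hand":1,"delta_pos":[0,0,0],"turn":0},{"hand":1,"delta_pos":[0,0,0],"turn":0}]' 60; python3 st.py
```

```text
clock: 14.0
tool_pos: [0.4644, 0.2101, 0.1484]
orientation: [0.347, 3.119, 0.002]
wrist_force: [0.4, -1.5, 5.5]
grip_width: 0.0289
grasp_force: 63.9
[0.46459187 0.21015723 0.14847801] yaw -0.2216625910160531 hook -0.1673541790452847 0.32080232248597257 [-1.26060699 -1.59342079  6.35786412] 14.15
```

```bash
python3 -m handwheel '[{"hand":1,"delta_pos":[0,0,3],"turn":0},{"hand":1,"delta_pos":[0,0,4],"turn":0},{"hand":1,"delta_pos":[0,0,3.2],"turn":0},{"hand":1,"delta_pos":[-0.8,-4,0],"turn":0},{"hand":1,"delta_pos":[-0.8,-4,0],"turn":0},{"hand":1,"delta_pos":[-0.8,-4,0],"turn":0},{"hand":1,"delta_pos":[-0.2,-4,0],"turn":3},{"hand":1,"delta_pos":[-0.2,-4,0],"turn":2.8}]' >/dev/null && python3 -m handwheel '[{"hand":1,"delta_pos":[-0.2,-4,0],"turn":0},{"hand":1,"delta_pos":[-0.2,-4,0],"turn":0},{"hand":1,"delta_pos":[-0.2,-3.8,0],"turn":0},{"hand":1,"delta_pos":[0,0,0],"turn":0},{"hand":1,"delta_pos":[0,0,0],"turn":0}]'; python3 st.py
```

```text
clock: 15.45
tool_pos: [0.4285, -0.1085, 0.2482]
orientation: [-0.193, -3.135, -0.002]
wrist_force: [0.1, 0.0, -1.1]
grip_width: 0.0295
grasp_force: 62.0
[ 0.42868458 -0.10733944  0.2480928 ] yaw -0.11920298216902443 hook -0.16467551033035985 0.0012928653610014204 [ 0.05435914 -0.44836743 -2.01699677] 15.6
```

```bash
python3 -m handwheel '[{"hand":1,"delta_pos":[0.7,-0.2,-0.05],"turn":0},{"hand":1,"delta_pos":[0.7,-0.08,0],"turn":0},{"hand":1,"delta_pos":[0.7,-0.09,0],"turn":0},{"hand":1,"delta_pos":[0.7,-0.08,0],"turn":0},{"hand":1,"delta_pos":[0.5,-0.06,0],"turn":0}]'|grep -E "tool|wrist"; python3 st.py
```

```text
tool_pos: [0.463, -0.1133, 0.2479]
wrist_force: [0.2, 0.1, -1.7]
[ 0.46292823 -0.11340135  0.24787852] yaw -0.12041264191234417 hook -0.1299505365162859 -0.0005913463701440781 [-0.7303018   0.61379159 -1.23684911] 16.25
```

```bash
python3 -m handwheel '[{"hand":1,"delta_pos":[0.7,0,0],"turn":0},{"hand":1,"delta_pos":[0.7,-0.09,0],"turn":0},{"hand":1,"delta_pos":[0.7,-0.08,0],"turn":0}]'|grep -E "tool|wrist"; python3 -m handwheel '[{"hand":1,"delta_pos":[0.7,-0.08,0],"turn":0},{"hand":1,"delta_pos":[0.7,-0.09,0],"turn":0},{"hand":1,"delta_pos":[0.4,-0.05,0],"turn":0},{"hand":1,"delta_pos":[0,0,0],"turn":0}]'|grep -E "tool|wrist"; python3 st.py
```

```text
tool_pos: [0.4837, -0.1152, 0.248]
wrist_force: [0.3, 0.1, -1.3]
tool_pos: [0.5016, -0.1173, 0.2479]
wrist_force: [-0.4, -0.1, -1.2]
[ 0.50092248 -0.11717151  0.24771162] yaw -0.12055324998048415 hook -0.09177900565085582 0.0002521527503830303 [ 1.17937152  0.01052026 -1.9296249 ] 17.1
```

```bash
python3 -m handwheel '[{"hand":1,"delta_pos":[0,0,-0.5],"turn":0},{"hand":1,"delta_pos":[0,0,-0.5],"turn":0},{"hand":1,"delta_pos":[0,0,0],"turn":0}]'|grep -E "tool|wrist"; python3 -m handwheel '[{"hand":1,"delta_pos":[1,-0.12,0],"turn":0},{"hand":1,"delta_pos":[1,-0.12,0],"turn":0},{"hand":1,"delta_pos":[1,-0.12,0],"turn":0},{"hand":1,"delta_pos":[0.8,-0.1,0],"turn":0},{"hand":1,"delta_pos":[0.4,-0.05,0],"turn":0},{"hand":1,"delta_pos":[0.2,-0.02,0],"turn":0}]'|grep -E "tool|wrist"; python3 -m handwheel '[{"hand":1,"delta_pos":[0.1,-0.01,0],"turn":0},{"hand":1,"delta_pos":[0.1,-0.01,0],"turn":0}]'|grep -E "tool|wrist"
```

```text
tool_pos: [0.5, -0.1169, 0.2367]
wrist_force: [0.1, 0.5, -2.0]
tool_pos: [0.5456, -0.1226, 0.2378]
wrist_force: [0.3, -0.1, -2.0]
tool_pos: [0.5468, -0.1226, 0.2377]
wrist_force: [0.5, -0.0, -2.4]
```

```bash
python3 -m handwheel '[{"hand":1,"delta_pos":[0.1,-0.01,0],"turn":0}]'|grep -E "tool|wrist"; python3 -m handwheel '[{"hand":1,"delta_pos":[0.1,-0.01,0],"turn":0}]'|grep -E "tool|wrist"; python3 -m handwheel '[{"hand":1,"delta_pos":[0.1,-0.01,0],"turn":0}]'|grep -E "tool|wrist"
```

```text
tool_pos: [0.5478, -0.1228, 0.2379]
wrist_force: [0.3, 0.6, -1.9]
tool_pos: [0.5489, -0.1229, 0.2379]
wrist_force: [0.4, 0.1, -1.5]
tool_pos: [0.55, -0.123, 0.2379]
wrist_force: [-0.1, 0.4, -1.9]
```

```bash
python3 -m handwheel '[{"hand":1,"delta_pos":[0.1,-0.01,0],"turn":0}]'|grep -E "tool|wrist"; python3 -m handwheel '[{"hand":1,"delta_pos":[0.1,-0.01,0],"turn":0}]'|grep -E "tool|wrist"; python3 -m handwheel '[{"hand":1,"delta_pos":[0.1,-0.01,0],"turn":0}]'|grep -E "tool|wrist"
```

```text
tool_pos: [0.551, -0.1231, 0.2379]
wrist_force: [-0.4, -0.1, -1.8]
tool_pos: [0.5521, -0.1232, 0.2379]
wrist_force: [-0.3, -0.2, -1.9]
tool_pos: [0.5531, -0.1233, 0.2379]
wrist_force: [-0.5, -0.8, -1.8]
```

```bash
python3 -m handwheel '[{"hand":1,"delta_pos":[0.1,-0.01,0],"turn":0}]'|grep -E "tool|wrist"; python3 -m handwheel '[{"hand":1,"delta_pos":[0.1,-0.01,0],"turn":0}]'|grep -E "tool|wrist"; python3 -m handwheel '[{"hand":1,"delta_pos":[0.1,-0.01,0],"turn":0}]'|grep -E "tool|wrist"
```

```text
tool_pos: [0.5535, -0.1234, 0.2378]
wrist_force: [-2.6, 0.1, 0.3]
tool_pos: [0.5537, -0.1233, 0.2378]
wrist_force: [-6.1, 0.1, 2.6]
tool_pos: [0.5539, -0.1233, 0.2377]
wrist_force: [-8.5, 1.7, 3.9]
```

```bash
python3 -m handwheel '[{"hand":1,"delta_pos":[0.12,-0.015,0.05],"turn":0},{"hand":1,"delta_pos":[0,0,0],"turn":0}]'|grep -E "tool|wrist"; python3 -m handwheel '[{"hand":1,"delta_pos":[0.1,-0.01,0.05],"turn":0},{"hand":1,"delta_pos":[0,0,0],"turn":0},{"hand":1,"delta_pos":[0,0,0],"turn":0}]'|grep -E "tool|wrist"
```

```text
tool_pos: [0.554, -0.1234, 0.2378]
wrist_force: [-8.3, 0.2, 3.4]
tool_pos: [0.5541, -0.1234, 0.2379]
wrist_force: [-10.3, 1.1, 3.6]
```

```bash
python3 -m handwheel '[{"hand":1,"delta_pos":[0.13,-0.015,0.03],"turn":0},{"hand":1,"delta_pos":[0,0,0],"turn":0},{"hand":1,"delta_pos":[0,0,0],"turn":0},{"hand":1,"delta_pos":[0,0,0],"turn":0}]'|grep -E "tool|wrist|orie"; python3 -m handwheel '[{"hand":1,"delta_pos":[0.05,-0.005,0.03],"turn":0},{"hand":1,"delta_pos":[0,0,0],"turn":0},{"hand":1,"delta_pos":[0,0,0],"turn":0}]'|grep -E "tool|wrist|orie"
```

```text
tool_pos: [0.5542, -0.1234, 0.238]
orientation: [-0.187, -3.122, -0.002]
wrist_force: [-12.5, -0.1, 5.2]
tool_pos: [0.5543, -0.1234, 0.238]
orientation: [-0.187, -3.121, -0.002]
wrist_force: [-13.4, 0.9, 4.3]
```

Measured eye height is about 4.5 mm below the axis, which is marginal for step 3. I ease off, lower 2.5 mm and press again.

```bash
python3 -m handwheel '[{"hand":1,"delta_pos":[-0.5,0.06,0],"turn":0},{"hand":1,"delta_pos":[0,0,-0.15],"turn":0},{"hand":1,"delta_pos":[0,0,0],"turn":0}]'|grep -E "tool|wrist"; python3 -m handwheel '[{"hand":1,"delta_pos":[0,0,-0.15],"turn":0},{"hand":1,"delta_pos":[0,0,0],"turn":0}]'|grep -E "tool|wrist";python3 st.py
```

```text
tool_pos: [0.5538, -0.1232, 0.2378]
wrist_force: [-5.5, 0.7, 1.0]
tool_pos: [0.5539, -0.1231, 0.2365]
wrist_force: [-5.6, 1.1, 1.9]
[ 0.55389433 -0.12313355  0.23650272] yaw -0.12028503171808007 hook -0.03847481416620061 0.0007276701888698691 [-6.63382909  0.29200418  2.36046098] 20.95
```

```bash
python3 -m handwheel '[{"hand":1,"delta_pos":[0.15,-0.02,0],"turn":0},{"hand":1,"delta_pos":[0.15,-0.02,0],"turn":0},{"hand":1,"delta_pos":[0,0,0],"turn":0}]'|grep -E "tool|wrist"; python3 -m handwheel '[{"hand":1,"delta_pos":[0.1,-0.02,-0.05],"turn":0},{"hand":1,"delta_pos":[0,0,0],"turn":0},{"hand":1,"delta_pos":[0,0,0],"turn":0}]'|grep -E "tool|wrist"
```

```text
tool_pos: [0.5544, -0.1233, 0.2365]
wrist_force: [-12.5, 0.4, 6.5]
tool_pos: [0.5545, -0.1233, 0.2365]
wrist_force: [-14.9, 2.5, 9.8]
```

```bash
python3 -m handwheel '[{"hand":1,"delta_pos":[0,0,0.06],"turn":0},{"hand":1,"delta_pos":[0,0,0],"turn":0},{"hand":1,"delta_pos":[0,0,0],"turn":0}]'|grep -E "tool|wrist"; python3 -m handwheel '[{"hand":0.2,"delta_pos":[-0.1,0.01,0],"turn":0},{"hand":-0.2,"delta_pos":[0,0,0],"turn":0},{"hand":-0.4,"delta_pos":[0,0,0],"turn":0},{"hand":-0.4,"delta_pos":[0,0,0],"turn":0},{"hand":-0.4,"delta_pos":[0,0,0],"turn":0}]'
python3 - <<'E'
from fit import *
im=read_camera("scene");s=observe();print(s["tool_pos"],s["wrist_force"],s["grip_width"])
a=cv2.resize(im[150:270,250:370],None,fx=5,fy=5,interpolation=cv2.INTER_CUBIC)
cv2.imwrite("pics/M1.png",a[:,:,::-1])
E
```

```text
tool_pos: [0.5545, -0.1233, 0.2364]
wrist_force: [-14.8, 1.6, 7.6]
clock: 22.35
tool_pos: [0.5585, -0.124, 0.2367]
orientation: [0.189, 3.135, -0.0]
wrist_force: [0.4, -1.1, -0.8]
grip_width: 0.0599
grasp_force: 0.0
[ 0.5583724  -0.12400142  0.23660601] [-0.67211662  0.19249028 -1.19352299] 0.059784554906488055
```

View pics/M1.png

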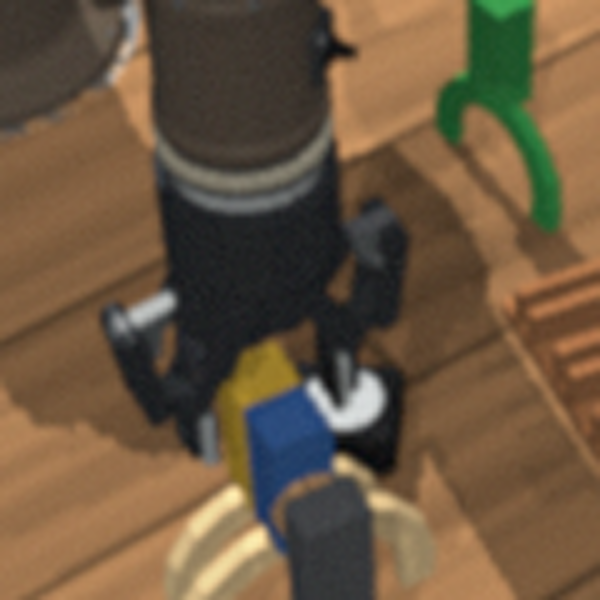

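The yellow medium hangs snug against the blue large, both upright on the arm at scene (302,235). Now the small.

```bash
python3 -m handwheel '[{"hand":-0.4,"delta_pos":[0,0,2],"turn":0},{"hand":-0.4,"delta_pos":[0,0,4],"turn":0},{"hand":-1,"delta_pos":[0,3.2,1],"turn":0},{"hand":-1,"delta_pos":[0,4.5,0],"turn":-3},{"hand":-1,"delta_pos":[0,4.5,0],"turn":-2.8},{"hand":-1,"delta_pos":[0,4.5,0],"turn":0},{"hand":-1,"delta_pos":[0,4.5,0],"turn":0},{"hand":-1,"delta_pos":[0.2,4.5,0],"turn":0}]' >/dev/null; python3 -m handwheel '[{"hand":-1,"delta_pos":[0.1,4.5,0],"turn":0},{"hand":-1,"delta_pos":[0,1.3,-4],"turn":0},{"hand":-1,"delta_pos":[0,0,-4],"turn":0},{"hand":-1,"delta_pos":[0,0,0],"turn":0}]'|grep tool; python3 st.py
```

```text
tool_pos: [0.5562, 0.1907, 0.22]
[0.56037801 0.19085857 0.2258161 ] yaw -0.22227697291763837 hook -0.069938945777276 0.31320662994211906 [1.46080178 0.41540408 0.17951956] 23.75
```

```bash
python3 -m handwheel '[{"hand":-1,"delta_pos":[0,0,-4],"turn":0},{"hand":-1,"delta_pos":[0,0,-4],"turn":0},{"hand":-1,"delta_pos":[0,0,-1.5],"turn":0},{"hand":-1,"delta_pos":[0,0,0],"turn":0},{"hand":1,"delta_pos":[0,0,0],"turn":0},{"hand":1,"delta_pos":[0,0,0],"turn":0},{"hand":1,"delta_pos":[0,0,0],"turn":0},{"hand":1,"delta_pos":[0,0,0],"turn":0}]' 60; python3 st.py
```

```text
clock: 24.55
tool_pos: [0.562, 0.1913, 0.1332]
orientation: [0.347, 3.12, 0.001]
wrist_force: [0.1, -1.3, 7.2]
grip_width: 0.0293
grasp_force: 63.1
[0.56214776 0.19131097 0.13319797] yaw -0.22173042184010172 hook -0.06823674219522655 0.31386933281413243 [-0.50272281 -0.36599454  5.31619542] 24.7
```

```bash
python3 -m handwheel '[{"hand":1,"delta_pos":[0,0,3],"turn":0},{"hand":1,"delta_pos":[0,0,4.5],"turn":0},{"hand":1,"delta_pos":[0,0,4.1],"turn":0},{"hand":1,"delta_pos":[-0.8,-3.7,0],"turn":0},{"hand":1,"delta_pos":[-0.8,-3.7,0],"turn":0},{"hand":1,"delta_pos":[-2.2,-3.8,0],"turn":0},{"hand":1,"delta_pos":[-2.2,-3.8,0],"turn":3},{"hand":1,"delta_pos":[-2.2,-3.8,0],"turn":2.8}]' >/dev/null && python3 -m handwheel '[{"hand":1,"delta_pos":[-2.2,-3.8,0],"turn":0},{"hand":1,"delta_pos":[-1.5,-3.8,0],"turn":0},{"hand":1,"delta_pos":[-1.3,-3.5,0],"turn":0},{"hand":1,"delta_pos":[0,0,0],"turn":0},{"hand":1,"delta_pos":[0,0,0],"turn":0}]'|grep tool; python3 st.py
```

```text
tool_pos: [0.4285, -0.1083, 0.2473]
[ 0.4290453  -0.10730508  0.247333  ] yaw -0.11929314165865927 hook -0.16432157181697896 0.0013705122154810054 [ 0.05203083 -0.52016105 -0.38375607] 26.15
```

```bash
python3 -m handwheel '[{"hand":1,"delta_pos":[0.7,-0.15,-0.1],"turn":0},{"hand":1,"delta_pos":[0.7,-0.08,0],"turn":0},{"hand":1,"delta_pos":[0.7,-0.09,0],"turn":0},{"hand":1,"delta_pos":[0.7,-0.08,0],"turn":0},{"hand":1,"delta_pos":[0.5,-0.06,0],"turn":0}]'|grep -E "tool|wrist"; python3 st.py
```

```text
tool_pos: [0.463, -0.1125, 0.2466]
wrist_force: [-0.6, 0.0, -0.0]
[ 0.46292063 -0.11263546  0.24656325] yaw -0.12032357850872324 hook -0.13005052329232894 0.0001680215909390763 [-0.50920119 -0.29995008 -2.19589939] 26.8
```

```bash
python3 -m handwheel '[{"hand":1,"delta_pos":[0.7,-0.08,0],"turn":0},{"hand":1,"delta_pos":[0.7,-0.09,0],"turn":0},{"hand":1,"delta_pos":[0.7,-0.08,0],"turn":0}]'|grep -E "tool|wrist"; python3 -m handwheel '[{"hand":1,"delta_pos":[0.7,-0.08,0],"turn":0},{"hand":1,"delta_pos":[0.7,-0.09,0],"turn":0},{"hand":1,"delta_pos":[0.4,-0.05,0],"turn":0},{"hand":1,"delta_pos":[0,0,0],"turn":0}]'|grep -E "tool|wrist"; python3 -m handwheel '[{"hand":1,"delta_pos":[0,0,-0.6],"turn":0},{"hand":1,"delta_pos":[0,0,-0.5],"turn":0},{"hand":1,"delta_pos":[0,0,0],"turn":0}]'|grep -E "tool|wrist"; python3 st.py
```

```text
tool_pos: [0.4837, -0.1152, 0.2467]
wrist_force: [0.2, -0.7, -0.9]
tool_pos: [0.5016, -0.1174, 0.2465]
wrist_force: [-0.4, -0.3, -0.4]
tool_pos: [0.4999, -0.1169, 0.2342]
wrist_force: [-0.5, 0.7, -1.0]
[ 0.50050542 -0.11714246  0.23507869] yaw -0.12063626708545214 hook -0.09219652069511144 0.00023064597750547394 [-0.37669377  1.00958516 -0.89314695] 27.95
```

```bash
python3 -m handwheel '[{"hand":1,"delta_pos":[0.9,-0.11,0],"turn":0},{"hand":1,"delta_pos":[0.7,-0.08,0],"turn":0},{"hand":1,"delta_pos":[0.2,-0.03,0],"turn":0},{"hand":1,"delta_pos":[0.2,-0.02,0],"turn":0}]'|grep -E "tool|wrist"; python3 -m handwheel '[{"hand":1,"delta_pos":[0.1,-0.01,0],"turn":0}]'|grep -E "tool|wrist"; python3 -m handwheel '[{"hand":1,"delta_pos":[0.1,-0.01,0],"turn":0}]'|grep -E "tool|wrist"
```

```text
tool_pos: [0.5215, -0.1197, 0.2356]
wrist_force: [-0.0, -0.5, -1.1]
tool_pos: [0.5222, -0.1198, 0.2355]
wrist_force: [-1.2, 0.3, -0.8]
tool_pos: [0.523, -0.1198, 0.2355]
wrist_force: [-0.3, -0.6, -1.4]
```

```bash
python3 -m handwheel '[{"hand":1,"delta_pos":[0.1,-0.01,0],"turn":0}]'|grep -E "tool|wrist"; python3 -m handwheel '[{"hand":1,"delta_pos":[0.1,-0.01,0],"turn":0}]'|grep -E "tool|wrist"; python3 -m handwheel '[{"hand":1,"delta_pos":[0.1,-0.02,0],"turn":0}]'|grep -E "tool|wrist"
```

```text
tool_pos: [0.5239, -0.1199, 0.2355]
wrist_force: [-0.6, -1.2, -0.8]
tool_pos: [0.5248, -0.12, 0.2355]
wrist_force: [0.0, 0.0, -0.1]
tool_pos: [0.5252, -0.1201, 0.2355]
wrist_force: [-3.0, 0.6, 0.5]
```

```bash
python3 -m handwheel '[{"hand":1,"delta_pos":[0.12,-0.015,-0.05],"turn":0}]'|grep -E "tool|wrist"; python3 -m handwheel '[{"hand":1,"delta_pos":[0.1,-0.01,0],"turn":0}]'|grep -E "tool|wrist"; python3 -m handwheel '[{"hand":1,"delta_pos":[0.1,-0.01,0],"turn":0},{"hand":1,"delta_pos":[0,0,0],"turn":0}]'|grep -E "tool|wrist"
```

```text
tool_pos: [0.5255, -0.1201, 0.235]
wrist_force: [-5.9, 1.0, 3.5]
tool_pos: [0.5256, -0.1201, 0.2349]
wrist_force: [-9.2, 2.0, 6.4]
tool_pos: [0.5257, -0.1201, 0.2349]
wrist_force: [-10.8, 1.9, 6.0]
```

```bash
python3 -m handwheel '[{"hand":1,"delta_pos":[0.13,-0.02,0.02],"turn":0},{"hand":1,"delta_pos":[0,0,0],"turn":0},{"hand":1,"delta_pos":[0,0,0],"turn":0}]'|grep -E "tool|wrist"; python3 -m handwheel '[{"hand":1,"delta_pos":[0.08,-0.01,0.05],"turn":0},{"hand":1,"delta_pos":[0,0,0],"turn":0},{"hand":1,"delta_pos":[0,0,0],"turn":0}]'|grep -E "tool|wrist"
```

```text
tool_pos: [0.5257, -0.1201, 0.2349]
wrist_force: [-13.3, 1.8, 8.1]
tool_pos: [0.5258, -0.12, 0.235]
wrist_force: [-14.9, 1.8, 6.5]
```

Pressed at about 14 N. I release, lift clear and retreat.

```bash
python3 -m handwheel '[{"hand":0.2,"delta_pos":[-0.1,0.01,0],"turn":0},{"hand":-0.2,"delta_pos":[0,0,0],"turn":0},{"hand":-0.4,"delta_pos":[0,0,0],"turn":0},{"hand":-0.4,"delta_pos":[0,0,0],"turn":0},{"hand":-0.4,"delta_pos":[0,0,2],"turn":0},{"hand":-0.4,"delta_pos":[0,0,4],"turn":0},{"hand":-0.4,"delta_pos":[-2,2,4],"turn":0},{"hand":-0.4,"delta_pos":[-3,3.5,1],"turn":0}]'; python3 -m handwheel '[{"hand":-0.4,"delta_pos":[-2,4.5,0],"turn":0},{"hand":-0.4,"delta_pos":[-2,4.5,0],"turn":0},{"hand":-0.4,"delta_pos":[0,4.5,0],"turn":0},{"hand":-0.4,"delta_pos":[0,0,0],"turn":0},{"hand":-0.4,"delta_pos":[0,0,0],"turn":0},{"hand":-0.4,"delta_pos":[0,0,0],"turn":0}]' | grep -E "clock|tool"
python3 - <<'E'
from fit import *
im={c:read_camera(c) for c in("scene","top")}
A=[.592,-.1285,.2,-.121]
for n,e in(("large",-.014),("medium",-.042),("small",-.070)):
    q=place(np.array([[e,0,.046]]),A)[0]   # handle top centre if home
    t=pix("top",q)[0]
    ms={"top":colmask(im["top"],n,t[::-1],22)}
    p,f=fit(HANDLE,ms,[*q,-.121],d=(.005,.005,1e-5,1e-5));d=p[:2]-np.array(A[:2]);h=np.array([np.cos(-.121),np.sin(-.121)])
    print(n,"x",round(d@h,4),"want",e,"y",round(d@[-h[1],h[0]],4),round(f,2))
a=cv2.resize(im["top"][190:310,290:390],(400,480),interpolation=cv2.INTER_CUBIC)
b=cv2.resize(im["scene"][180:300,250:350],(400,480),interpolation=cv2.INTER_CUBIC)
cv2.imwrite("pics/end.png",np.hstack([a,b])[:,:,::-1])
E
```

```text
clock: 30.65
tool_pos: [0.4842, -0.0672, 0.3517]
orientation: [0.193, 3.124, -0.003]
wrist_force: [1.0, 1.1, -0.7]
grip_width: 0.0601
grasp_force: 0.0
clock: 31.25
tool_pos: [0.4408, 0.0686, 0.346]
large x -0.0129 want -0.014 y -0.0 0.71
medium x -0.0418 want -0.042 y 0.0015 0.58
small x -0.0712 want -0.07 y 0.0001 0.29
```

View pics/end.png

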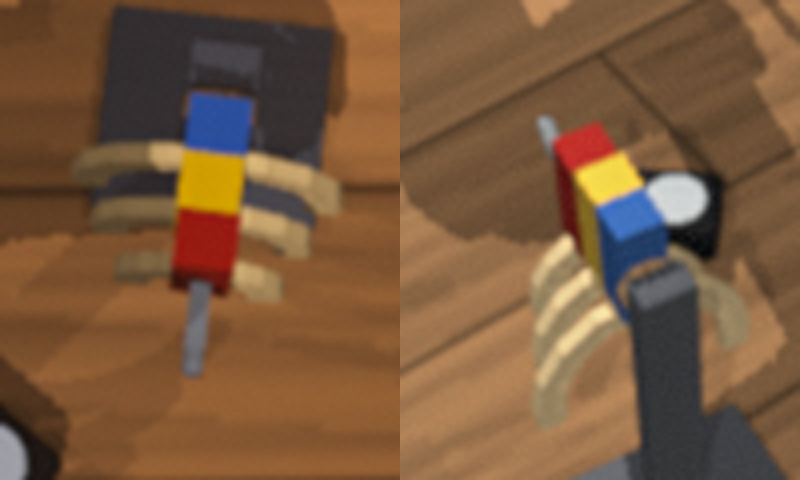

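The picture shows blue, yellow and red handles snug in order on the arm, at top (345,222) to (340,255), upright and with the robot clear.

```bash
python3 -c "
from station import *
print(hand_in())"
```

```text
the job is handed in; nothing more can be done
None
```

I hung the large, medium and small gauges on the hook in that order, each pressed home at about 13–15 N (wrist reading) and released; the last picture shows them snug, upright and clear of the robot, and I handed the job in at about 31 s, though no verdict was shown.

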